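# Set a training engine just past compression and pin its flywheel

## Task

Turn the small engine over by the black handle on its flywheel, feel the compression build up, peak and give way, and stop just past it, a little beyond top dead centre. Then press the timing pin down fully home into its slot, so that the flywheel is locked there. Do not force the pin if it lands on solid metal, and leave the other things on the bench and the engine where they are.

Things in the scene. Friction and masses are not known exactly. Their poses are not given: they have to be found in the camera images.
- engine: small vertical-shaft engine on a steel plate 270 x 270 mm, fixed to the bench. Origin: centre of the underside, on the flywheel's axis; z up; the finned cylinder points along its +x (to 255 mm). The round deck (radius 135 mm) has its top 150 mm above the bench; a 26 mm tall socket and a 20 mm tall bolt stand loose on its -x side.
- hub (a point): point on the flywheel's vertical axis, in the plane of its top face, 178 mm above the bench; a nut reaches 16 mm higher. The flywheel is a steel disc of radius 85 mm, 20 mm thick. It turns under a steady drag of 0.35 N m (about 5 N at the handle while moving, less once stopped) and stays where it is left.
- handle_grip (a point): point on the axis of the upright handle, 46 mm above the flywheel's top face (224 mm above the bench). The handle is a black round grip, 25 mm in diameter, reaching 64 mm above the flywheel's face (to 242 mm), standing 68 mm from the flywheel's axis; it spins freely on its own bolt, so a gripper that holds it need not turn with the flywheel.
- flywheel (a joint): turn of the flywheel, rad, growing counter-clockwise seen from above, between end stops at 0 and 2.4; starts between 0 and 0.5. At 0 the handle lies in the direction -2.618 rad from the engine's x axis, and it turns towards -0.2 rad. Top dead centre (TDC) comes at a reading between 1.05 and 1.85 that differs from engine to engine and cannot be seen, only felt.
- handle: the spinning handle; origin at its foot, 46 mm below handle_grip. Feel of compression: turning on, resistance rises above the drag from 0.45 rad before TDC, peaks 0.25 rad before TDC at nearly twice the drag, is back to the plain drag exactly at TDC, almost nothing 0.25 rad past it, and the plain drag again from 0.45 rad past it.
- pin_top (a point): centre of the flat top of the timing pin's round steel knob: 26 mm in diameter, 15 mm tall, on a 10 mm shaft, standing on the deck outside the flywheel, 115 mm from the axis in the direction of the engine's +y. Its top is 205 mm above the bench when the pin is up, 190 mm when it is fully home.
- pin (a joint): how far the timing pin is pressed down, m: 0 up (as it starts), 0.015 fully home. It slides with 2.5 N of friction and stays where it is left. After about 5 mm it meets a slotted ring that turns with the flywheel, hidden under the deck: on solid metal it stops there; with the slot beneath, it goes home.
- pin_knob: the knob of the timing pin; origin at the centre of its underside, 15 mm below pin_top; z up. The middle of the hidden slot is under the pin when the flywheel stands 0.15 rad past TDC; its rounded tip goes in up to about 0.07 rad either side of that. More than 30 N on the knob counts as forcing it.
- socket: loose steel socket, 24 mm across, 26 mm tall, standing on the engine's deck; leave it there. Origin: centre of its underside.
- cap_bolt: loose dark bolt, 18 mm across, 20 mm tall, standing on the engine's deck; leave it there. Origin: centre of its underside.
- wrench: loose steel wrench lying on the bench; leave it.
- screwdriver: loose screwdriver lying on the bench; leave it.
- calculator: loose desk calculator, 150 x 85 x 14 mm, lying on the bench; leave it.
- parts_cup: loose steel bowl, 80 mm across, 60 mm tall, on the bench; leave it.

How it is judged:
By the outcome, as a careful person would: the job done as asked, in the order asked, and still so for the second after the job is handed in, with the robot touching nothing.
It also fails if it takes over 69 s, if anything falls off the work surface, if the arm or the gripper's body presses on something with over 40 N, if the wrist force passes 120 N, or if a joint passes its speed limit or range.

## Robot

A 6-joint arm with a two-finger parallel gripper is mounted at the origin on the work surface. World frame = base frame: x ahead of the robot, y to its left, z up, the work surface at z = 0. Lengths are in mm, angles in rad, forces in N, time in s.
With the tool pointing down it reaches from about 250 to 725 mm from the base axis. Payload 4 kg.
Tool frame: the origin (TCP) lies midway between the tips of the shut fingers; the grasp point (between the pads) lies 19 mm behind it (manip.tcp_to_grasp is the distance from the TCP to the grasp point, in mm); z points along the fingers, y is the direction in which the jaws open and shut (so a half turn about z gives the same grasp; the last joint's range is limited). The gripper opens to 85 mm and grips with 20 to 120 N. Pads are 22 mm wide; open, the fingers measure 114 mm over their backs; the gripper's body (76 mm by 85 mm) begins 54 mm behind the grasp point. The pads swing forward as they close: fully open they stand 13 mm farther back than shut.
Start: joints at [-1.314, 0.241, 0.005, 1.335, 0, 1.571], TCP at [126.991, -483.604, 203.606] pointing down, gripper open.
Joint ranges: [-2.72, 2.72], [-1.05, 1.87], [-1.09, 1.28], [-1.99, 2.15], [-1.42, 1.44], [-3.14, 3.14]. Speed limits (rad/s): [2.79, 2.79, 3.14, 3.14, 3.14, 3.14].

## Interface

Orientations are given as a unit quaternion [w, x, y, z].
In Python, from plant import manip gives the robot as it stands. The module is installed in compiled form; this text tells all that it offers.
- The arm moves only by the tool arm_command, never from a script. Its argument "series" is a list of rows, each an object with "delta_pos": the shift along the world's x, y, z in cm, a list of three; "twist": the turn about the world's z in rad; "claw": the finger opening in cm, from 0 to 8.54. In form: [{"delta_pos": [x, y, z], "twist": twist, "claw": claw}, ...]. A call has 1 to 5 rows; each row is the pose to reach, as a shift and turn from the pose commanded when the call began; what a row does not reach only later rows make up. A row lasts 1/12 s, in which the tool goes at most 41.7 mm and 7.16 degrees, less where a joint would pass 70% of its speed; a pose out of reach is approached as far as the arm can. A call with a gripper value outside its range is refused whole. The fingers move at their own pace and stop on an object; "grip_force" is the grip in N (left out, the last holds). Time passes only in rows, so rows that repeat a pose let the fingers close. It gives the time, the measured TCP pose, the force and the opening at its end, in the units of the state.
- manip.sense(): the state, without advancing time (a new reading comes with each control period).
- manip.snapshot(name): name is "side" or "top"; returns the picture (480x640x3 uint8, blue, green, red); there is no depth.
- manip.camera_model(name): a dict with "fx", "fy", "cx", "cy" (pixels), "dist_coeffs" ([k1, k2, p1, p2, k3] as OpenCV has them; the pictures are not rectified), "origin" and "rotation" of the camera in the world. Camera axes: x right, y up, looking along -z (the intrinsics and any distortion apply to the point x, -y, -z); pixel columns grow to the right and rows downward; lengths in mm; the calibration is good to about 2 mm. A picture is of the moment at which its call begins. camera_model takes no time and is no camera call.
- manip.sign_off(): hands the job in, once; it reports no verdict.
The state is a dict: "time": time; "joints": joint angles; "dq": joint speeds; "tau": joint torques, N m; "position": TCP position; "eef_rot": TCP orientation; "force": force on the tool from outside, world axes, zero at the start; "torque": the same for the moment, N m; "width": finger opening in mm.
Only numpy, scipy, OpenCV 4.12 (cv2) and the standard library are available. Lean on these libraries where they do the work, as an engineer would, in place of code of your own. Each camera call takes 0.05 s, during which the arm holds its last target.

## Working session

There is one attempt and no reset: what is moved stays moved. The work goes in short steps, Python scripts to look and compute and a tool call to move; the robot and the scene stay as the last step left them, time stands still between calls to the robot, and variables do not carry over. Pictures are saved under pics/ and viewed, and the job is handed in when it is done.

Besides the shell and the picture viewer there is one more tool, called after ">>>" in YAML: its name, and indented under it one key for each argument. arm_command: Moves the arm, as the interface text tells. Its arguments: {"type":"object","properties":{"series":{"type":"array"},"grip_force":{"type":"number"}},"required":["series"]}

```bash
mkdir -p pics; ls; python3 - <<'E'
from plant import manip
import cv2
for n in ("side","top"):
    cv2.imwrite(f"pics/{n}0.png",manip.snapshot(n)); print(n,manip.camera_model(n))
print(manip.sense())
E
```

```text
pics
side {'fx': 481.32642305014446, 'fy': 481.32642305014446, 'cx': 321.2606094834864, 'cy': 248.27502392682663, 'dist_coeffs': array([-0.03189956,  0.        ,  0.        ,  0.        ,  0.        ]), 'origin': array([306.09099661, 890.97866737, 762.42987236]), 'rotation': array([-0.10247812, -0.03985981,  0.46414145,  0.87890963])}
top {'fx': 625.0673446444974, 'fy': 625.0673446444974, 'cx': 326.0711134672646, 'cy': 238.21510778230913, 'dist_coeffs': array([-0.16927928,  0.        ,  0.        ,  0.        ,  0.        ]), 'origin': array([ 258.87283272,  -13.26393165, 1598.07620526]), 'rotation': array([-0.70393257, -0.05395122,  0.03858297,  0.70716303])}
{'time': 0.1, 'joints': array([-1.31402776e+00,  2.41353380e-01,  3.85448339e-03,  1.33520598e+00,
       -4.99494493e-06,  1.57081213e+00]), 'dq': array([ 0.00179725, -0.00231023,  0.00270175,  0.00156906,  0.00015837,
        0.00191102]), 'tau': array([-6.84640509e-04, -3.73137438e+01,  2.53010291e+01,  1.09180095e-02,
        6.52511858e-05, -8.56595008e-07]), 'position': array([ 126.81828297, -483.00531846,  202.79246821]), 'eef_rot': array([-9.46098459e-04,  9.91770612e-01,  1.28023995e-01, -1.24661745e-04]), 'force': array([0.3901964, 0.1945968, 0.2673791]), 'torque': array([-0.06338622,  0.0465602 , -0.01658929]), 'width': 85.43227222647087}
```

View pics/top0.png

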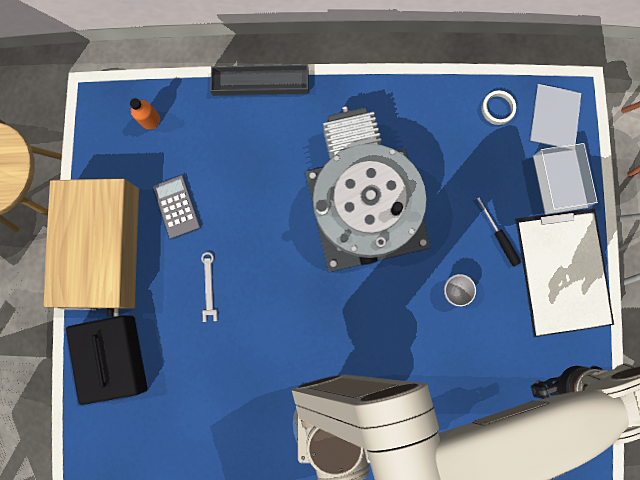

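View pics/side0.png

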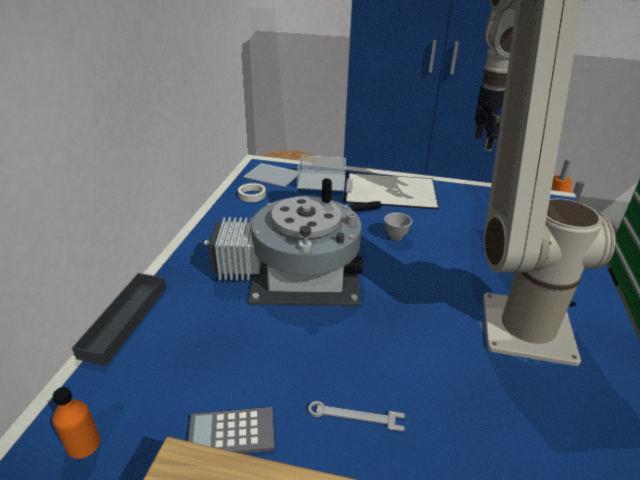

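The top view shows the engine with its hub near (371,195), the black handle at (397,209), the pin knob at (321,206), and the cylinder pointing up and slightly left. The side view agrees. Next I'll measure these points.

```bash
cat > h.py <<'E'
import numpy as np, cv2
from scipy.spatial.transform import Rotation as R
from plant import manip
def cam(n):
    c=manip.camera_model(n); q=np.array(c['rotation']); r=R.from_quat([q[1],q[2],q[3],q[0]]).as_matrix()
    K=np.array([[c['fx'],0,c['cx']],[0,c['fy'],c['cy']],[0,0,1]]); return K,np.array(c['dist_coeffs']),np.array(c['origin']),r
def ray(n,uv):
    K,d,o,r=cam(n); p=cv2.undistortPoints(np.array([[uv]],float),K,d)[0,0]
    v=r@np.array([p[0],-p[1],-1]); return o,v/np.linalg.norm(v)
def plane(n,uv,z):
    o,v=ray(n,uv); return o+v*(z-o[2])/v[2]
def tri(u1,u2):
    o1,a=ray('top',u1);o2,b=ray('side',u2)
    s,t=np.linalg.lstsq(np.c_[a,-b],o2-o1,rcond=None)[0]
    return (o1+s*a+o2+t*b)/2,np.linalg.norm(o1+s*a-o2-t*b)
def proj(n,P):
    K,d,o,r=cam(n); p=r.T@(np.array(P)-o); p=np.array([p[0],-p[1],-p[2]])
    return cv2.projectPoints(p[None],np.zeros(3),np.zeros(3),K,d)[0][0,0]
E
python3 - <<'E'
from h import *
t=cv2.imread('pics/top0.png');s=cv2.imread('pics/side0.png')
c=t[95:280,290:445]; cv2.imwrite('pics/tc.png',cv2.resize(c,None,fx=3.2,fy=3.2,interpolation=cv2.INTER_CUBIC))
c=s[170:310,200:400]; cv2.imwrite('pics/sc.png',cv2.resize(c,None,fx=4,fy=4,interpolation=cv2.INTER_CUBIC))
for z,u in((178,(371,195)),(242,(397,209)),(205,(321,206))): print(plane('top',u,z))
E
```

```text
[546.22186514 -86.89808913 178.        ]
[ 501.53770173 -140.4570149   242.        ]
[516.13324168  28.05371714 205.        ]
```

View pics/tc.png

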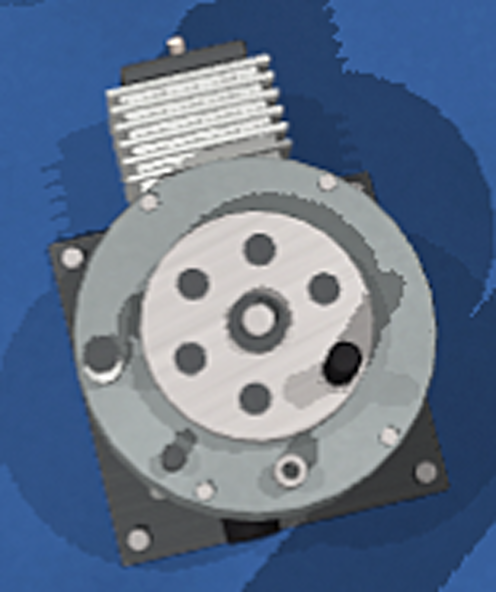

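View pics/sc.png

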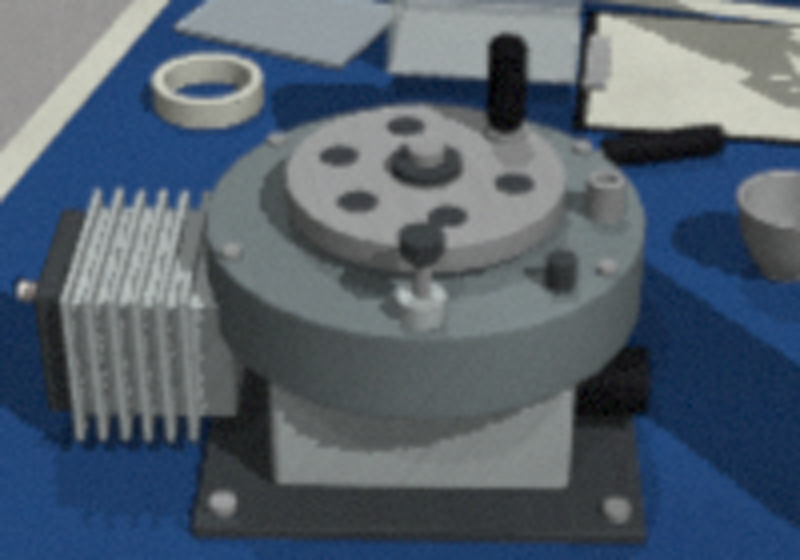

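```bash
python3 - <<'E'
from h import *
t=cv2.imread('pics/top0.png');
hsv=cv2.cvtColor(t,cv2.COLOR_BGR2HSV)
g=cv2.cvtColor(t,cv2.COLOR_BGR2GRAY)
# flywheel ellipse
m=((g>165)&(hsv[...,1]<40)).astype(np.uint8); m[:150]=0;m[240:]=0;m[:,:330]=0;m[:,415:]=0
cs=max(cv2.findContours(m,0,1)[0],key=cv2.contourArea)
print('fly',cv2.fitEllipse(cv2.convexHull(cs)))
m=(g<28).astype(np.uint8); m[:190]=0;m[225:]=0;m[:,:385]=0;m[:,410:]=0
cs=max(cv2.findContours(m,0,1)[0],key=cv2.contourArea);print('handle',cv2.minEnclosingCircle(cs),cv2.boundingRect(cs))
hub=plane('top',(370.3,196.6),178)
ht=plane('top',(397.9,206.8),242)
pt=plane('top',(321.8,205.4),205)
print(hub,ht,pt,np.linalg.norm(hub-pt)**2,np.hypot(*(hub-pt)[:2]),np.hypot(*(hub-ht)[:2]))
for a,b,n in(((370.3,196.6),(306,206.5),'hub/nut'),((397.9,206.8),(327,181),'handle'),((321.8,205.4),(305.5,227.5),'pin')): print(n,tri(a,b))
for P in((hub),(ht),(pt)): print(proj('side',P))
# plate corners bolts at crop
for u in((72,258),(138,540),(426,472)): print(plane('top',(290+u[0]/3.2,95+u[1]/3.2),8))
E
```

```text
fly ((369.7659912109375, 196.30699157714844), (71.05843353271484, 71.9874038696289), 94.11875915527344)
handle ((395.8793029785156, 207.7413787841797), 6.534790515899658) (391, 202, 12, 13)
[542.45957578 -85.22539867 178.        ] [ 506.4506836  -142.54209355  242.        ] [517.50165522  26.23783288 205.        ] 13775.949786021924 114.22324538386188 67.68931841625322
hub/nut (array([542.64772217, -84.09278292, 192.92095077]), np.float64(6.266047182133325))
handle (array([ 507.86550656, -142.9385403 ,  237.31852335]), np.float64(1.1083473102945536))
pin (array([518.43266697,  26.3543757 , 205.09696509]), np.float64(1.880117802678429))
[307.41424392 211.99133505]
[327.82339944 179.44540928]
[306.34773062 227.6661203 ]
[633.19417277  55.91282384   8.        ]
[402.56163616   3.23989278   8.        ]
[ 455.82724684 -228.00303586    8.        ]
```

Measured distances match the specs: pin 114 mm and handle 67.7 mm from the hub, with the pin triangulating to z = 205. That puts the hub at about (543,-85.5), engine yaw at about 0.222, and the flywheel at about 0.26 rad. Now moving above the handle with the jaws roughly tangential.

>>> arm_command:
  series:
    - {"delta_pos":[2,2,4],"twist":0.12,"claw":6}
    - {"delta_pos":[5,4.5,7],"twist":0.24,"claw":6}
    - {"delta_pos":[8,7,8.5],"twist":0.36,"claw":6}
    - {"delta_pos":[11,9.7,8.5],"twist":0.48,"claw":6}
    - {"delta_pos":[14,12.4,8.5],"twist":0.6,"claw":6}
  grip_force: 60

```text
time: 0.52
position: [260.5, -366.3, 290.0]
eef_rot: [0.002, 0.909, 0.417, 0.0]
force: [0.9, -0.1, 0.2]
width: 60.0
```

>>> arm_command:
  series:
    - {"delta_pos":[2.8,2.5,0],"twist":0.12,"claw":6}
    - {"delta_pos":[5.6,5.0,0],"twist":0.24,"claw":6}
    - {"delta_pos":[8.4,7.5,0],"twist":0.36,"claw":6}
    - {"delta_pos":[11.2,10.0,0],"twist":0.48,"claw":6}
    - {"delta_pos":[14,12.5,0],"twist":0.6,"claw":6}

```text
time: 0.93
position: [400.1, -239.9, 288.1]
eef_rot: [-0.0, 0.744, 0.668, -0.0]
force: [0.2, -1.4, 0.0]
width: 59.8
```

>>> arm_command:
  series:
    - {"delta_pos":[2.8,2.5,0],"twist":0.12,"claw":6}
    - {"delta_pos":[5.6,5.0,0],"twist":0.24,"claw":6}
    - {"delta_pos":[8.4,7.5,0],"twist":0.36,"claw":6}
    - {"delta_pos":[10,9.2,0],"twist":0.4,"claw":6}
    - {"delta_pos":[10,9.2,0],"twist":0.4,"claw":6}

```text
time: 1.35
position: [501.7, -146.1, 286.9]
eef_rot: [-0.001, 0.596, 0.803, 0.0]
force: [0.3, 0.2, -0.6]
width: 59.9
```

>>> arm_command:
  series:
    - {"delta_pos":[0,0,0],"twist":0,"claw":6}
    - {"delta_pos":[0,0,0],"twist":0,"claw":6}

```text
time: 1.52
position: [498.6, -149.7, 287.9]
eef_rot: [-0.001, 0.599, 0.801, -0.0]
force: [-0.0, 0.6, 0.5]
width: 60.0
```

```bash
python3 - <<'E'
from h import *
s=manip.sense();print(s['joints'],s['position'],s['eef_rot'],s['force'])
for n in('top','side'):
    im=manip.snapshot(n); cv2.imwrite(f'pics/{n}1.png',im)
    c=im[95:280,290:480] if n=='top' else im[120:310,200:440]
    cv2.imwrite(f'pics/{n}1c.png',cv2.resize(c,None,fx=3,fy=3,interpolation=cv2.INTER_CUBIC))
E
```

```text
[-2.91423738e-01  2.66180652e-01  2.55516293e-01  1.56158398e+00
 -5.19676223e-04  9.93752389e-01] [ 498.59660804 -149.74071055  287.85335358] [-5.92318170e-04  5.99268984e-01  8.00547369e-01 -4.93720722e-04] [-0.01497418  0.6262507   0.46633111]
```

View pics/side1c.png

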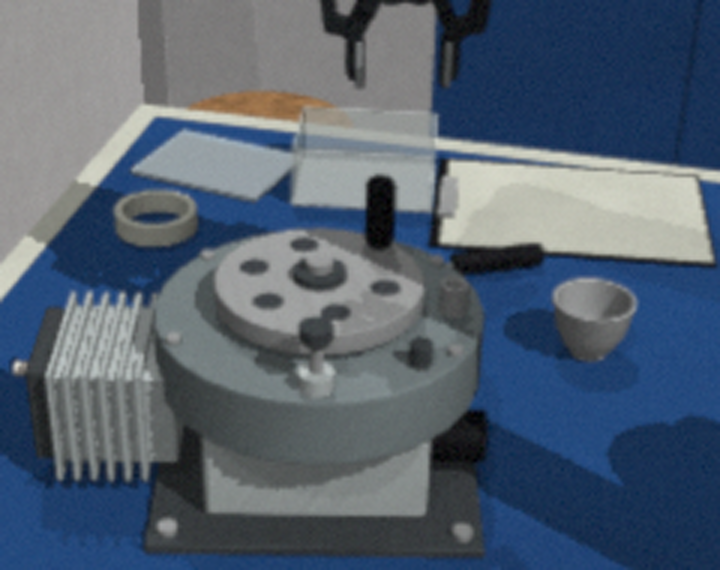

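View pics/top1c.png

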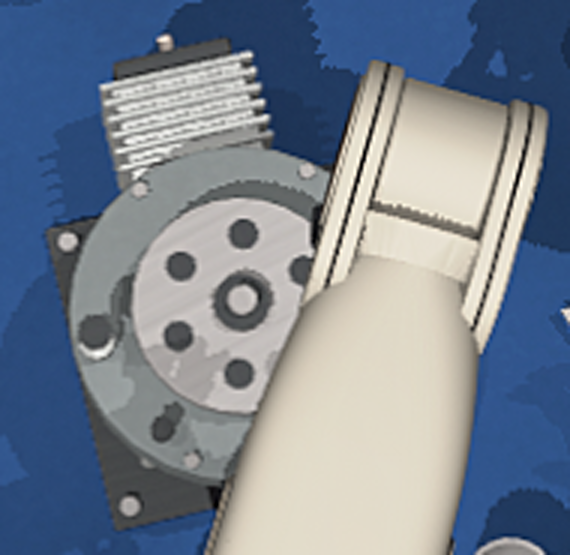

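The side view shows the gripper above and beside the handle with the handle undisturbed. The TCP is at (498.6,-149.7,288), so it needs a small shift and then a straight descent around the handle.

>>> arm_command:
  series:
    - {"delta_pos":[0.8,0.7,0],"twist":0,"claw":6}
    - {"delta_pos":[0.8,0.7,-2],"twist":0,"claw":6}
    - {"delta_pos":[0.8,0.7,-4.5],"twist":0,"claw":6}
    - {"delta_pos":[0.8,0.7,-7],"twist":0,"claw":6}
    - {"delta_pos":[0.8,0.7,-8.2],"twist":0,"claw":6}

```text
time: 2.03
position: [505.7, -142.6, 203.5]
eef_rot: [-0.002, 0.6, 0.8, -0.001]
force: [-0.5, -0.7, 0.7]
width: 59.9
```

>>> arm_command:
  series:
    - {"delta_pos":[0,0,0],"twist":0,"claw":4}
    - {"delta_pos":[0,0,0],"twist":0,"claw":3}
    - {"delta_pos":[0,0,0],"twist":0,"claw":2}
    - {"delta_pos":[0,0,0],"twist":0,"claw":1}
    - {"delta_pos":[0,0,0],"twist":0,"claw":1}

```text
time: 2.45
position: [509.9, -142.2, 208.2]
eef_rot: [0.002, 0.599, 0.801, 0.002]
force: [4.0, 1.5, -2.5]
width: 19.5
```

>>> arm_command:
  series:
    - {"delta_pos":[0,0,0],"twist":0,"claw":1}
    - {"delta_pos":[0,0,0],"twist":0,"claw":1}

```text
time: 2.62
position: [509.9, -142.2, 208.2]
eef_rot: [0.002, 0.599, 0.801, 0.002]
force: [4.7, 1.3, -2.9]
width: 19.6
```

```bash
python3 - <<'E'
from h import *
s=manip.sense();print(s['joints'],s['position'],s['eef_rot'],s['force'],s['width'])
im=manip.snapshot('side'); cv2.imwrite('pics/side2c.png',cv2.resize(im[120:310,200:440],None,fx=3,fy=3,interpolation=cv2.INTER_CUBIC))
E
```

```text
[-0.27340018  0.29220749  0.08607714  1.35879308  0.00228797  1.0110397 ] [ 509.93809177 -142.21096345  208.21884381] [0.00232656 0.59896891 0.80076608 0.00212568] [ 4.66246955  1.34170717 -2.91571176] 19.649902843379778
```

View pics/side2c.png

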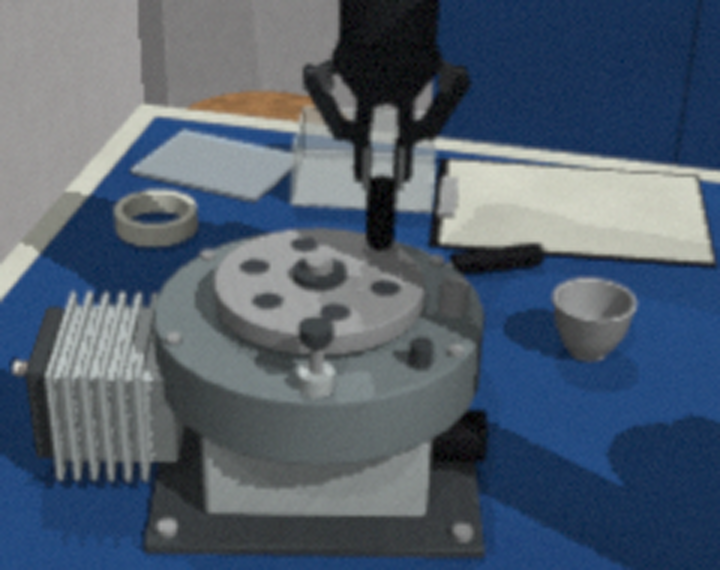

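```bash
python3 - <<'E'
from h import *
def p(P): 
    u=proj('side',P); return ((u-[200,120])*3).round(0)
print('tcp1',p([498.6,-149.7,288]),'tcp now',p([510,-142,208]),'grasp',p([510,-142,227]),'htop',p([506.5,-142.5,242]),'hfoot',p([506.5,-142.5,178]))
im=manip.snapshot('side'); cv2.imwrite('pics/side3c.png',cv2.resize(im[125:220,280:375],None,fx=6,fy=6,interpolation=cv2.INTER_CUBIC))
E
```

```text
tcp1 [397. 123.] tcp now [378. 216.] grasp [378. 195.] htop [383. 178.] hfoot [381. 248.]
```

View pics/side3c.png

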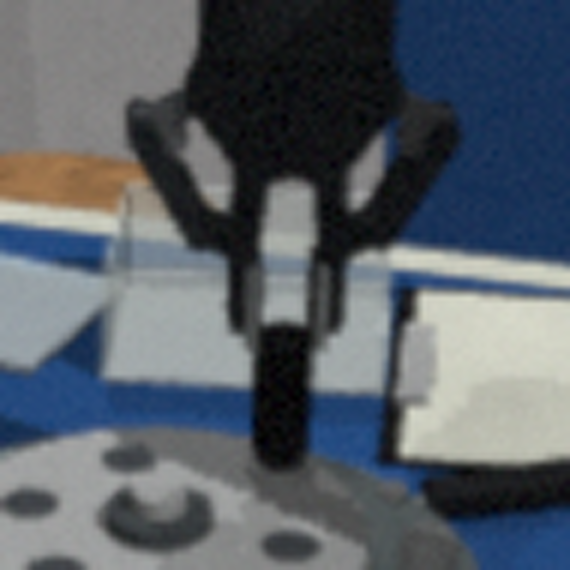

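```bash
python3 - <<'E'
from h import *
print(manip.tcp_to_grasp)
print(proj('side',[127,-483.6,203.6]),proj('side',[127,-483.6,216.6]),proj('side',[498.6,-149.7,288]),proj('side',[510,-142,208]))
a=cv2.imread('pics/side0.png')[40:200,440:560]; b=cv2.imread('pics/side1.png')[70:200,280:400]
cv2.imwrite('pics/cmp.png',np.hstack([cv2.resize(a,(390,520),interpolation=cv2.INTER_CUBIC),cv2.resize(b,(400,520)[:2],interpolation=cv2.INTER_CUBIC)]))
E
```

```text
18.700000000000003
[478.76006959 156.59103858] [479.68237475 152.42658915] [332.31412234 161.01878246] [325.91233573 191.88001246]
```

View pics/cmp.png

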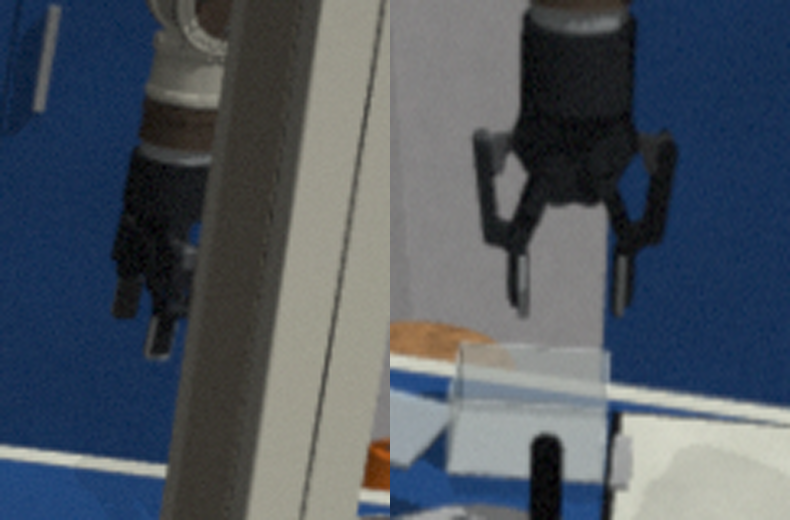

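```bash
python3 - <<'E'
from h import *
print(proj('top',[127,-483.6,203.6]),proj('top',[127,-483.6,240]))
q=-1.314; d=np.array([np.cos(q),np.sin(q),0])
for s in(-1,1):
  for z in (216,245): print(s,z,proj('side',np.array([127,-483.6,z])+s*46*d),proj('top',np.array([127,-483.6,z])+s*46*d))
a=cv2.imread('pics/top0.png')[340:440,500:640]
cv2.imwrite('pics/cmp2.png',cv2.resize(a,None,fx=5,fy=5,interpolation=cv2.INTER_CUBIC))
E
```

```text
[549.92508078 376.62176409] [555.3465376  378.02397237]
-1 216 [484.6821552  159.17898106] [532.50720217 382.97886998]
-1 245 [486.89169049 149.54914148] [536.51398951 384.24788732]
1 216 [474.86129171 146.40947887] [570.72555528 371.19230579]
1 245 [476.83750571 137.1541363 ] [575.44348201 372.18271914]
```

View pics/cmp2.png

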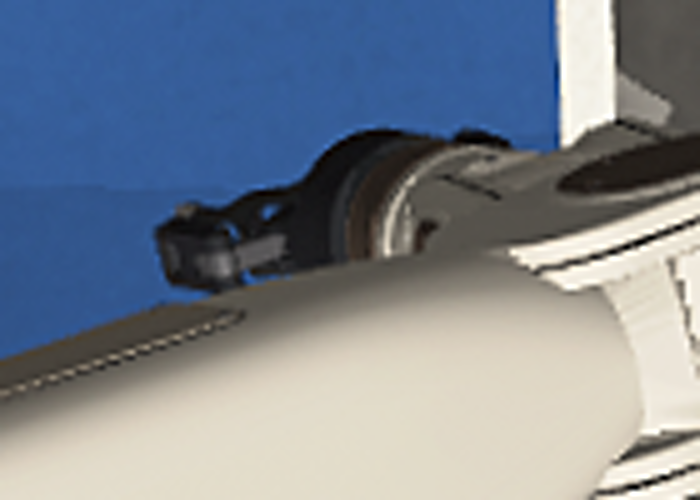

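The side view shows the finger ends overlapping only the top ~9 mm of the handle, about 25 mm higher than the TCP reading implies. The 19.6 mm width also suggests a grip on the very top. I'll open, go down 15 mm (still safe even if the reading is right) and look again.

>>> arm_command:
  series:
    - {"delta_pos":[0,0,0],"twist":0,"claw":4.5}
    - {"delta_pos":[0,0,0],"twist":0,"claw":6}
    - {"delta_pos":[0,0,0],"twist":0,"claw":6}
    - {"delta_pos":[0,0,0],"twist":0,"claw":6}

```text
time: 3.05
position: [507.4, -142.9, 207.1]
eef_rot: [0.001, 0.599, 0.801, 0.0]
force: [0.9, 0.3, 0.1]
width: 60.3
```

>>> arm_command:
  series:
    - {"delta_pos":[0.1,0,-0.5],"twist":0,"claw":6}
    - {"delta_pos":[0.1,0,-1.0],"twist":0,"claw":6}
    - {"delta_pos":[0.1,0,-1.3],"twist":0,"claw":6}
    - {"delta_pos":[0.1,0,-1.3],"twist":0,"claw":6}

```text
time: 3.38
position: [507.4, -142.4, 192.0]
eef_rot: [-0.001, 0.599, 0.801, -0.0]
force: [-0.8, 0.8, 0.3]
width: 60.1
```

```bash
python3 - <<'E'
from h import *
s=manip.sense();print(s['time'],s['position'],s['eef_rot'],s['force'],s['width'])
im=manip.snapshot('side'); cv2.imwrite('pics/side4c.png',cv2.resize(im[125:220,280:375],None,fx=6,fy=6,interpolation=cv2.INTER_CUBIC))
E
```

```text
3.3833 [ 507.38053032 -142.41418026  192.03720404] [-1.10552284e-03  5.99142694e-01  8.00641362e-01 -4.68363135e-04] [-0.81143909  0.75271898  0.27637976] 60.1305336427887
```

View pics/side4c.png

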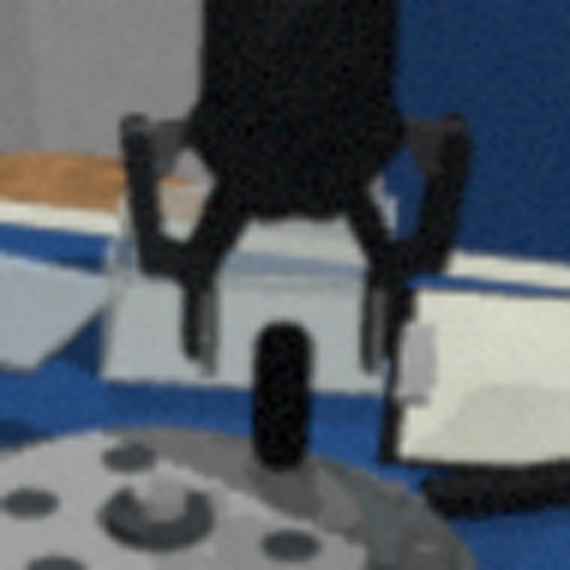

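```bash
python3 - <<'E'
from h import *
P=np.array([507.4,-142.4,200])
d=np.array([np.cos(.285),np.sin(.285),0])
c=lambda u:((u-[280,125])*6).round(0)
for off in([0,0,0],[0,0,25],[0,-20,0],[0,-20,12],[0,-40,0]):
    print(off,[c(proj('side',P+off+s*30*d)) for s in(-1,1)])
E
```

```text
[0, 0, 0] [array([354., 418.]), array([208., 420.])]
[0, 0, 25] [array([357., 364.]), array([209., 365.])]
[0, -20, 0] [array([363., 396.]), array([219., 398.])]
[0, -20, 12] [array([364., 371.]), array([220., 372.])]
[0, -40, 0] [array([372., 375.]), array([230., 376.])]
```

The tips now sit about 18 mm below the handle's top. That matches a gripper about 24 mm higher than the reading, with xy agreeing. Going down 8 mm more is safe either way, then I'll grip.

>>> arm_command:
  series:
    - {"delta_pos":[0.1,0,-0.4],"twist":0,"claw":6}
    - {"delta_pos":[0.1,0,-0.8],"twist":0,"claw":6}
    - {"delta_pos":[0.1,0,-0.8],"twist":0,"claw":6}

```text
time: 3.68
position: [508.7, -142.4, 184.3]
eef_rot: [-0.001, 0.599, 0.801, -0.0]
force: [-1.1, 0.8, 0.5]
width: 60.3
```

>>> arm_command:
  series:
    - {"delta_pos":[0,0,0],"twist":0,"claw":4}
    - {"delta_pos":[0,0,0],"twist":0,"claw":3}
    - {"delta_pos":[0,0,0],"twist":0,"claw":2}
    - {"delta_pos":[0,0,0],"twist":0,"claw":1.8}
    - {"delta_pos":[0,0,0],"twist":0,"claw":1.8}
  grip_force: 40

```text
time: 4.1
position: [510.0, -142.3, 185.8]
eef_rot: [0.001, 0.599, 0.801, 0.001]
force: [3.1, 1.0, -0.0]
width: 23.5
```

```bash
python3 - <<'E'
from h import *
s=manip.sense();print(s['time'],s['position'],s['eef_rot'],s['force'],s['torque'],s['width'])
im=manip.snapshot('side'); cv2.imwrite('pics/side5c.png',cv2.resize(im[125:220,280:375],None,fx=6,fy=6,interpolation=cv2.INTER_CUBIC))
E
```

```text
4.1 [ 510.00324805 -142.29833134  185.75887939] [5.91389696e-04 5.98980392e-01 8.00763175e-01 6.91055557e-04] [ 3.12503112  0.96419201 -0.03539084] [ 0.27133617 -0.38388273 -0.06665985] 23.487001849176302
```

View pics/side5c.png

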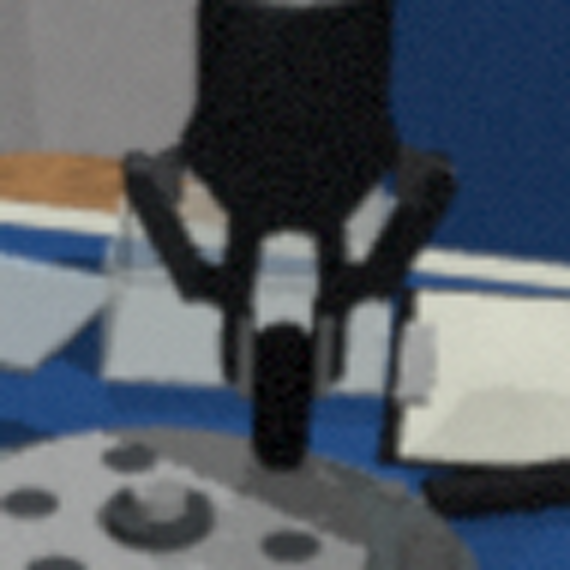

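```bash
python3 - <<'E'
import numpy as np
def P(th): a=th-2.618+.222; return np.array([54.56,-8.5])+6.76*np.array([np.cos(a),np.sin(a)])
th=.27
while th<2.1:
    print(round(th,3),[(P(th+k*.025)-P(th)).round(2).tolist() for k in (1,2,3,4)]); th+=.1
E
```

```text
0.27 [[0.14, -0.09], [0.29, -0.17], [0.44, -0.25], [0.59, -0.33]]
0.37 [[0.15, -0.07], [0.31, -0.14], [0.46, -0.21], [0.62, -0.27]]
0.47 [[0.16, -0.06], [0.32, -0.11], [0.48, -0.16], [0.64, -0.2]]
0.57 [[0.16, -0.04], [0.33, -0.08], [0.49, -0.11], [0.66, -0.14]]
0.67 [[0.17, -0.02], [0.34, -0.04], [0.5, -0.06], [0.67, -0.07]]
0.77 [[0.17, -0.01], [0.34, -0.01], [0.51, -0.01], [0.68, -0.0]]
0.87 [[0.17, 0.01], [0.34, 0.02], [0.51, 0.04], [0.67, 0.06]]
0.97 [[0.17, 0.03], [0.33, 0.06], [0.5, 0.09], [0.66, 0.13]]
1.07 [[0.16, 0.04], [0.33, 0.09], [0.49, 0.14], [0.65, 0.2]]
1.17 [[0.16, 0.06], [0.32, 0.12], [0.47, 0.19], [0.62, 0.26]]
1.27 [[0.15, 0.07], [0.3, 0.15], [0.45, 0.24], [0.59, 0.32]]
1.37 [[0.14, 0.09], [0.28, 0.18], [0.42, 0.28], [0.56, 0.38]]
1.47 [[0.13, 0.1], [0.26, 0.21], [0.39, 0.32], [0.52, 0.43]]
1.57 [[0.12, 0.12], [0.24, 0.24], [0.36, 0.36], [0.47, 0.48]]
1.67 [[0.11, 0.13], [0.22, 0.26], [0.32, 0.39], [0.42, 0.53]]
1.77 [[0.1, 0.14], [0.19, 0.28], [0.28, 0.42], [0.37, 0.57]]
1.87 [[0.08, 0.15], [0.16, 0.3], [0.24, 0.45], [0.31, 0.6]]
1.97 [[0.07, 0.15], [0.13, 0.31], [0.19, 0.47], [0.25, 0.63]]
2.07 [[0.05, 0.16], [0.1, 0.32], [0.14, 0.49], [0.18, 0.65]]
```

The grip is now good: width 23.5 mm, with pads overlapping about 30 mm of the handle. Next I turn it at 0.3 rad/s, which is blind-safe up to a reading of 0.97 because TDC is at least 1.05.

>>> arm_command:
  series:
    - {"delta_pos":[0.14,-0.09,0],"twist":0,"claw":1.8}
    - {"delta_pos":[0.29,-0.17,0],"twist":0,"claw":1.8}
    - {"delta_pos":[0.44,-0.25,0],"twist":0,"claw":1.8}
    - {"delta_pos":[0.59,-0.33,0],"twist":0,"claw":1.8}
  grip_force: 40

```text
time: 4.48
position: [513.8, -144.6, 185.7]
eef_rot: [-0.002, 0.599, 0.801, 0.0]
force: [-4.2, 5.2, 4.8]
width: 23.5
```

>>> arm_command:
  series:
    - {"delta_pos":[0.15,-0.07,0],"twist":0,"claw":1.8}
    - {"delta_pos":[0.31,-0.14,0],"twist":0,"claw":1.8}
    - {"delta_pos":[0.46,-0.21,0],"twist":0,"claw":1.8}
    - {"delta_pos":[0.62,-0.27,0],"twist":0,"claw":1.8}

```text
time: 4.82
position: [519.8, -147.6, 185.7]
eef_rot: [-0.002, 0.599, 0.801, -0.0]
force: [-3.5, 4.3, 5.6]
width: 23.5
```

>>> arm_command:
  series:
    - {"delta_pos":[0.16,-0.06,0],"twist":0,"claw":1.8}
    - {"delta_pos":[0.32,-0.11,0],"twist":0,"claw":1.8}

```text
time: 4.98
position: [522.9, -148.9, 185.7]
eef_rot: [-0.002, 0.599, 0.801, -0.0]
force: [-4.3, 4.0, 4.5]
width: 23.4
```

>>> arm_command:
  series:
    - {"delta_pos":[0.16,-0.05,0],"twist":0,"claw":1.8}
    - {"delta_pos":[0.32,-0.09,0],"twist":0,"claw":1.8}

```text
time: 5.15
position: [526.0, -150.0, 185.7]
eef_rot: [-0.002, 0.599, 0.801, -0.001]
force: [-4.8, 2.3, 5.6]
width: 23.2
```

>>> arm_command:
  series:
    - {"delta_pos":[0.16,-0.04,0],"twist":0,"claw":1.8}
    - {"delta_pos":[0.33,-0.08,0],"twist":0,"claw":1.8}

```text
time: 5.32
position: [529.2, -150.9, 185.7]
eef_rot: [-0.002, 0.599, 0.801, -0.001]
force: [-4.2, 1.7, 5.5]
width: 23.9
```

>>> arm_command:
  series:
    - {"delta_pos":[0.16,-0.03,0],"twist":0,"claw":1.8}
    - {"delta_pos":[0.33,-0.06,0],"twist":0,"claw":1.8}

```text
time: 5.48
position: [532.4, -151.7, 185.7]
eef_rot: [-0.001, 0.599, 0.801, -0.001]
force: [-5.1, 1.1, 5.1]
width: 23.6
```

>>> arm_command:
  series:
    - {"delta_pos":[0.17,-0.02,0],"twist":0,"claw":1.8}
    - {"delta_pos":[0.34,-0.04,0],"twist":0,"claw":1.8}

```text
time: 5.65
position: [535.7, -152.4, 185.7]
eef_rot: [-0.001, 0.599, 0.801, -0.001]
force: [-5.5, 1.3, 5.2]
width: 23.3
```

>>> arm_command:
  series:
    - {"delta_pos":[0.17,-0.02,0],"twist":0,"claw":1.8}
    - {"delta_pos":[0.33,-0.03,0],"twist":0,"claw":1.8}

```text
time: 5.82
position: [539.0, -152.9, 185.7]
eef_rot: [-0.001, 0.599, 0.801, -0.001]
force: [-5.4, 1.3, 5.7]
width: 23.7
```

>>> arm_command:
  series:
    - {"delta_pos":[0.17,-0.01,0],"twist":0,"claw":1.8}
    - {"delta_pos":[0.34,-0.01,0],"twist":0,"claw":1.8}

```text
time: 5.98
position: [542.4, -153.2, 185.7]
eef_rot: [-0.001, 0.599, 0.8, -0.001]
force: [-5.6, 1.1, 5.8]
width: 23.6
```

>>> arm_command:
  series:
    - {"delta_pos":[0.17,0,0],"twist":0,"claw":1.8}
    - {"delta_pos":[0.34,0.01,0],"twist":0,"claw":1.8}

```text
time: 6.15
position: [545.8, -153.4, 185.8]
eef_rot: [-0.001, 0.599, 0.8, -0.002]
force: [-4.7, -0.5, 4.9]
width: 23.6
```

>>> arm_command:
  series:
    - {"delta_pos":[0.17,0.01,0],"twist":0,"claw":1.8}
    - {"delta_pos":[0.34,0.02,0],"twist":0,"claw":1.8}

```text
time: 6.32
position: [548.9, -153.4, 185.7]
eef_rot: [-0.001, 0.599, 0.8, -0.002]
force: [-6.2, -0.5, 6.2]
width: 23.5
```

>>> arm_command:
  series:
    - {"delta_pos":[0.17,0.02,0],"twist":0,"claw":1.8}
    - {"delta_pos":[0.33,0.04,0],"twist":0,"claw":1.8}

```text
time: 6.48
position: [551.5, -153.2, 185.7]
eef_rot: [-0.002, 0.6, 0.8, -0.003]
force: [-8.3, -1.2, 7.2]
width: 23.8
```

```bash
cat > d.py <<'E'
import numpy as np
from scipy.optimize import least_squares
D=np.loadtxt('log.txt')
f=lambda p:np.r_[np.hypot(D[:,0]-p[0],D[:,1]-p[1])-68,(p[0]-545.6)/20,(p[1]+85)/20]
c=least_squares(f,[545,-85]).x; print('c',c,'res',np.abs(f(c)).max())
a=np.arctan2(D[:,1]-c[1],D[:,0]-c[0]); th=a-.222+2.618
T=-(D[:,2]*-np.sin(a)+D[:,3]*np.cos(a)); N=D[:,2]*np.cos(a)+D[:,3]*np.sin(a)
for t,x,n in zip(th,T,N): print(round(t,3),round(x,2),round(n,1))
E
cat > log.txt <<'E'
513.8 -144.6 -4.2 5.2
519.8 -147.6 -3.5 4.3
522.9 -148.9 -4.3 4.0
526.0 -150.0 -4.8 2.3
529.2 -150.9 -4.2 1.7
532.4 -151.7 -5.1 1.1
535.7 -152.4 -5.5 1.3
539.0 -152.9 -5.4 1.3
542.4 -153.2 -5.6 1.1
545.8 -153.4 -4.7 -.5
548.9 -153.4 -6.2 -.5
551.5 -153.2 -8.3 -1.2
E
python3 d.py
```

```text
c [547.22294027 -85.37850018] res 0.08114701333512357
0.311 6.21 -2.5
0.41 4.94 -2.5
0.46 5.45 -2.2
0.508 5.28 -0.7
0.557 4.5 -0.5
0.605 5.22 0.0
0.655 5.64 -0.3
0.704 5.52 -0.6
0.754 5.66 -0.7
0.804 4.69 0.6
0.85 6.21 0.3
0.888 8.36 0.7
```

>>> arm_command:
  series:
    - {"delta_pos":[0.17,0.03,0],"twist":0,"claw":1.8}
    - {"delta_pos":[0.33,0.06,0],"twist":0,"claw":1.8}

```text
time: 6.65
position: [554.3, -153.0, 185.7]
eef_rot: [-0.002, 0.6, 0.8, -0.003]
force: [-9.7, -3.1, 6.5]
width: 23.4
```

>>> arm_command:
  series:
    - {"delta_pos":[0.17,0.03,0],"twist":0,"claw":1.8}
    - {"delta_pos":[0.33,0.07,0],"twist":0,"claw":1.8}

```text
time: 6.82
position: [557.4, -152.6, 185.7]
eef_rot: [-0.002, 0.6, 0.8, -0.003]
force: [-9.2, -2.9, 6.4]
width: 23.6
```

>>> arm_command:
  series:
    - {"delta_pos":[0.16,0.04,0],"twist":0,"claw":1.8}
    - {"delta_pos":[0.33,0.09,0],"twist":0,"claw":1.8}

```text
time: 6.98
position: [560.7, -152.0, 185.7]
eef_rot: [-0.002, 0.6, 0.8, -0.004]
force: [-10.1, -3.6, 6.6]
width: 23.4
```

>>> arm_command:
  series:
    - {"delta_pos":[0.16,0.05,0],"twist":0,"claw":1.8}
    - {"delta_pos":[0.32,0.11,0],"twist":0,"claw":1.8}

```text
time: 7.15
position: [564.1, -151.2, 185.7]
eef_rot: [-0.001, 0.6, 0.8, -0.004]
force: [-8.3, -6.0, 6.3]
width: 23.7
```

>>> arm_command:
  series:
    - {"delta_pos":[0.16,0.06,0],"twist":0,"claw":1.8}
    - {"delta_pos":[0.32,0.12,0],"twist":0,"claw":1.8}

```text
time: 7.32
position: [567.7, -150.2, 185.7]
eef_rot: [-0.001, 0.6, 0.8, -0.004]
force: [-7.4, -4.1, 5.4]
width: 23.6
```

```bash
cat >> log.txt <<'E'
554.3 -153.0 -9.7 -3.1
557.4 -152.6 -9.2 -2.9
560.7 -152.0 -10.1 -3.6
564.1 -151.2 -8.3 -6.0
567.7 -150.2 -7.4 -4.1
E
cat >> d.py <<'E'
from scipy.interpolate import PchipInterpolator as PC
m=lambda p,t:p[1]*np.interp(0,[0],[1])+0*t+p[1]*p[2]*PC([-9,-.45,-.25,0,.25,.45,9],[0,0,.9,0,-.9,0,0])(t-p[0])
k=th>.35
r=least_squares(lambda p:np.r_[m(p,th[k])-T[k],(p[2]-1)/.05],[1.25,5.2,1.]);print('TDC,drag,k',r.x,'rms',np.sqrt(2*r.cost/k.sum()), 'sd',np.sqrt(np.linalg.inv(r.jac.T@r.jac)[0,0])*.6)
g=r.x[0]+.15; a=g+.222-2.618; print('goal th',g,'TCP',c+68*np.array([np.cos(a),np.sin(a)]))
E
python3 d.py
```

```text
c [547.18438193 -85.36821626] res 0.07921909674474818
0.312 6.21 -2.5
0.411 4.94 -2.5
0.46 5.44 -2.2
0.508 5.28 -0.7
0.557 4.5 -0.5
0.606 5.22 0.0
0.656 5.64 -0.4
0.705 5.52 -0.6
0.755 5.66 -0.7
0.805 4.69 0.6
0.85 6.21 0.3
0.889 8.36 0.7
0.93 9.97 2.1
0.976 9.53 1.5
1.025 10.61 1.5
1.077 9.53 3.7
1.132 8.29 1.7
TDC,drag,k [1.23917549 5.40536473 1.0094761 ] rms 0.47478276520299895 sd 0.009029626909909489
goal th 1.3891754918581034 TCP [ 583.53358765 -142.83764504]
```

>>> arm_command:
  series:
    - {"delta_pos":[0.15,0.07,0],"twist":0,"claw":1.8}
    - {"delta_pos":[0.3,0.14,0],"twist":0,"claw":1.8}

```text
time: 7.48
position: [571.2, -149.0, 185.8]
eef_rot: [-0.0, 0.6, 0.8, -0.003]
force: [-6.8, -4.9, 5.5]
width: 23.5
```

>>> arm_command:
  series:
    - {"delta_pos":[0.15,0.08,0],"twist":0,"claw":1.8}

```text
time: 7.57
position: [573.0, -148.3, 185.8]
eef_rot: [-0.0, 0.6, 0.8, -0.003]
force: [-5.1, -4.6, 5.1]
width: 23.5
```

>>> arm_command:
  series:
    - {"delta_pos":[0.15,0.08,0],"twist":0,"claw":1.8}

```text
time: 7.65
position: [574.8, -147.6, 185.8]
eef_rot: [0.0, 0.6, 0.8, -0.003]
force: [-4.4, -4.7, 4.4]
width: 23.8
```

>>> arm_command:
  series:
    - {"delta_pos":[0.15,0.08,0],"twist":0,"claw":1.8}

```text
time: 7.73
position: [576.6, -146.7, 185.8]
eef_rot: [0.0, 0.6, 0.8, -0.003]
force: [-3.3, -5.0, 4.2]
width: 23.7
```

>>> arm_command:
  series:
    - {"delta_pos":[0.14,0.09,0],"twist":0,"claw":1.8}

```text
time: 7.82
position: [578.3, -145.9, 185.8]
eef_rot: [0.001, 0.6, 0.8, -0.003]
force: [-3.0, -5.0, 3.1]
width: 23.4
```

```bash
cat >> log.txt <<'E'
571.2 -149.0 -6.8 -4.9
573.0 -148.3 -5.1 -4.6
574.8 -147.6 -4.4 -4.7
E
python3 d.py | tail -5; python3 -c "
from plant import manip
s=manip.sense();print(s['position'],s['force'],s['dq'][0])"
```

```text
1.186 8.09 2.2
1.214 6.46 2.3
1.242 5.93 2.5
TDC,drag,k [1.24815158 5.50654556 1.00651728] rms 0.5393302571635331 sd 0.007522102600304937
goal th 1.3981515832552556 TCP [ 584.0804906  -142.51516933]
[ 578.32033245 -145.85026832  185.81693992] [-2.97028471 -5.0481742   3.09188013] 0.024867646648785068
```

>>> arm_command:
  series:
    - {"delta_pos":[0.14,0.09,0],"twist":0,"claw":1.8}

```text
time: 7.9
position: [580.0, -144.9, 185.8]
eef_rot: [0.001, 0.6, 0.8, -0.003]
force: [-1.9, -4.7, 1.9]
width: 23.8
```

>>> arm_command:
  series:
    - {"delta_pos":[0.13,0.09,0],"twist":0,"claw":1.8}

```text
time: 7.98
position: [581.6, -144.1, 185.8]
eef_rot: [0.001, 0.6, 0.8, -0.002]
force: [-0.4, -4.8, 2.5]
width: 23.7
```

```bash
cat >> log.txt <<'E'
576.6 -146.7 -3.3 -5.0
578.3 -145.9 -3.0 -5.0
E
python3 d.py | tail -4; python3 -c "
from plant import manip
s=manip.sense();print(s['position'],s['force'],s['dq'][0])"
```

```text
1.272 5.14 3.1
1.3 4.95 3.1
TDC,drag,k [1.25041466 5.52685208 1.00359313] rms 0.5298997244850742 sd 0.006942641626254817
goal th 1.4004146614907695 TCP [ 584.21951279 -142.43314701]
[ 581.64366838 -144.06734855  185.78587412] [-0.42994173 -4.84716792  2.50769642] 0.025530949031851345
```

>>> arm_command:
  series:
    - {"delta_pos":[0.13,0.08,0],"twist":0,"claw":1.8}

```text
time: 8.07
position: [583.2, -143.1, 185.8]
eef_rot: [0.001, 0.6, 0.8, -0.002]
force: [-0.3, -4.2, 2.8]
width: 23.4
```

>>> arm_command:
  series:
    - {"delta_pos":[0.06,0.03,0],"twist":0,"claw":1.8}
    - {"delta_pos":[0.06,0.03,0],"twist":0,"claw":1.8}
    - {"delta_pos":[0.06,0.03,0],"twist":0,"claw":1.8}

```text
time: 8.32
position: [584.7, -142.1, 185.8]
eef_rot: [0.002, 0.6, 0.8, -0.001]
force: [0.7, -5.4, 2.0]
width: 23.6
```

```bash
cat >> log.txt <<'E'
580.0 -144.9 -1.9 -4.7
581.6 -144.1 -.4 -4.8
E
python3 d.py | tail -4; python3 -c "
from plant import manip
s=manip.sense();print(s['position'],s['force'],s['dq'][0])
import numpy as np;print(np.arctan2(s['position'][1]+85.37,s['position'][0]-547.2)-.222+2.618)"
```

```text
1.329 3.93 3.2
1.355 2.77 3.9
TDC,drag,k [1.25078058 5.52970172 1.00325415] rms 0.5112538457766225 sd 0.006458682922545226
goal th 1.40078057999754 TCP [ 584.23982347 -142.41939669]
[ 584.68687535 -142.09118959  185.76253432] [ 0.65048377 -5.42176675  2.02357814] -0.0010288807447302146
1.4092013872285618
```

Fit rms is 0.5 N, with TDC at 1.251 ± 0.01 on my reading, so the goal is 1.401. The flywheel now stands at 1.409, which is 0.158 past TDC. Next I release, lift and check.

>>> arm_command:
  series:
    - {"delta_pos":[0,0,0],"twist":0,"claw":3}
    - {"delta_pos":[0,0,0],"twist":0,"claw":4}
    - {"delta_pos":[0,0,0],"twist":0,"claw":6}
    - {"delta_pos":[0,0,0],"twist":0,"claw":6}

```text
time: 8.65
position: [584.0, -139.5, 184.9]
eef_rot: [-0.001, 0.599, 0.801, 0.0]
force: [-0.6, 0.4, -0.7]
width: 59.8
```

>>> arm_command:
  series:
    - {"delta_pos":[0,0,1],"twist":0,"claw":6}
    - {"delta_pos":[0,0,3],"twist":0,"claw":6}
    - {"delta_pos":[0,0,5.5],"twist":0,"claw":6}
    - {"delta_pos":[0,0,8],"twist":0,"claw":6}
    - {"delta_pos":[0,0,9],"twist":0,"claw":6}

```text
time: 9.07
position: [585.5, -140.0, 280.1]
eef_rot: [0.003, 0.599, 0.801, 0.001]
force: [0.0, 0.4, 0.1]
width: 60.1
```

```bash
python3 - <<'E'
from h import *
s=manip.sense();print(s['position'],s['force'])
for n in('top','side'):
    im=manip.snapshot(n); cv2.imwrite(f'pics/{n}6.png',im)
    c=im[95:280,290:480] if n=='top' else im[120:310,200:440]
    cv2.imwrite(f'pics/{n}6c.png',cv2.resize(c,None,fx=3,fy=3,interpolation=cv2.INTER_CUBIC))
E
```

```text
[ 585.50465642 -139.97693473  280.12667462] [0.04119798 0.37021904 0.14378869]
```

View pics/side6c.png

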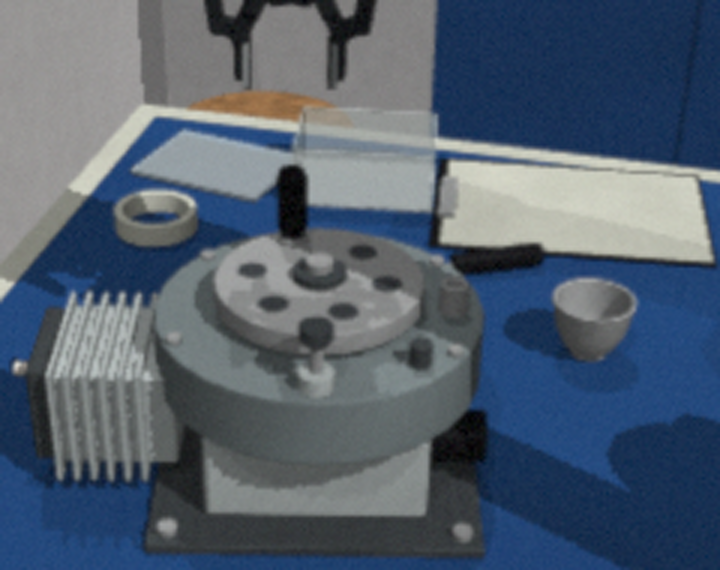

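```bash
python3 - <<'E'
from h import *
p=plane('side',(200+292/3,120+171/3),242);print(p, np.arctan2(p[1]+85.5,p[0]-543)-.222+2.618,np.hypot(p[1]+85.5,p[0]-543))
E
```

```text
[ 580.81297638 -135.78958763  242.        ] 1.4699226642220802 62.91950259544113
```

The side view shows the handle free at crop (292,170), about where I left it. With the fingers shut I move over the pin knob, expected at TCP ≈ (521.7, 26.7).

>>> arm_command:
  series:
    - {"delta_pos":[-1.3,3.5,0],"twist":0,"claw":3}
    - {"delta_pos":[-2.6,7,0],"twist":0,"claw":1}
    - {"delta_pos":[-3.9,10.5,0],"twist":0,"claw":0}
    - {"delta_pos":[-5.2,14,0],"twist":0,"claw":0}
    - {"delta_pos":[-6.3,16.7,0],"twist":0,"claw":0}

```text
time: 9.58
position: [519.4, 29.3, 274.3]
eef_rot: [-0.001, 0.599, 0.801, -0.0]
force: [-0.4, 0.1, 0.3]
width: 0.6
```

>>> arm_command:
  series:
    - {"delta_pos":[0,0,-2],"twist":0,"claw":0}
    - {"delta_pos":[0,0,-4],"twist":0,"claw":0}
    - {"delta_pos":[0,0,-6],"twist":0,"claw":0}
    - {"delta_pos":[0,0,-6.5],"twist":0,"claw":0}
    - {"delta_pos":[0,0,-6.5],"twist":0,"claw":0}

```text
time: 10.0
position: [519.3, 27.1, 207.9]
eef_rot: [-0.002, 0.599, 0.801, -0.002]
force: [0.6, -0.3, -0.6]
width: 0.0
```

```bash
python3 - <<'E'
from h import *
s=manip.sense();print(s['position'],s['force'],s['width'])
im=manip.snapshot('side'); cv2.imwrite('pics/side7.png',im)
cv2.imwrite('pics/side7c.png',cv2.resize(im[150:270,245:365],None,fx=5,fy=5,interpolation=cv2.INTER_CUBIC))
im=manip.snapshot('top'); cv2.imwrite('pics/top7c.png',cv2.resize(im[95:280,260:450],None,fx=3,fy=3,interpolation=cv2.INTER_CUBIC))
E
```

```text
[519.3105834   27.10129197 207.94123564] [ 0.55388257 -0.28074284 -0.62505638] 0.017334018992173728
```

View pics/side7c.png

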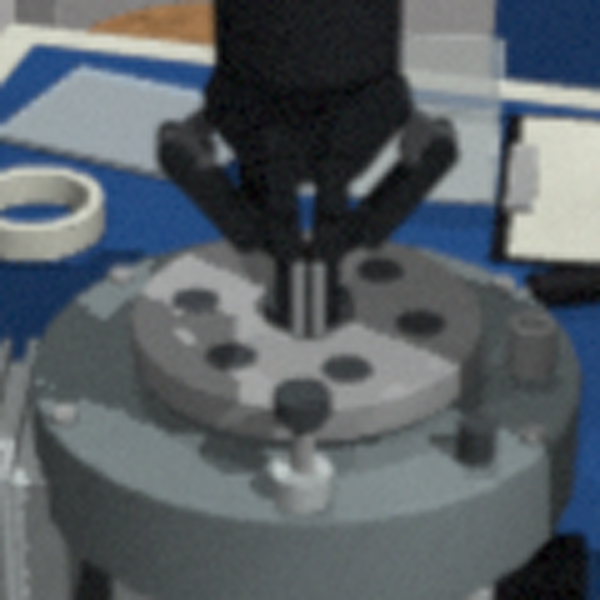

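View pics/top7c.png

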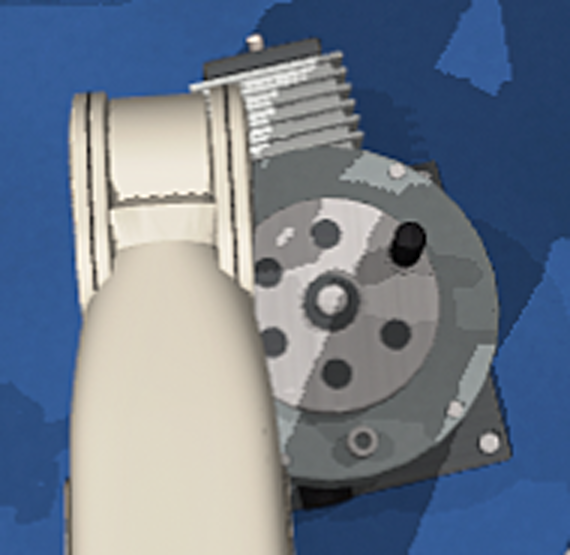

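The side view shows the shut fingertips above the knob, about 27 mm up and 2–3 mm short in +x, again consistent with the +24 mm z offset. I'll shift +2.5 mm in x and descend in small steps, watching the force.

>>> arm_command:
  series:
    - {"delta_pos":[0.25,0,-0.5],"twist":0,"claw":0}
    - {"delta_pos":[0.25,0,-1.0],"twist":0,"claw":0}
    - {"delta_pos":[0.25,0,-1.6],"twist":0,"claw":0}
    - {"delta_pos":[0.25,0,-1.8],"twist":0,"claw":0}

```text
time: 10.43
position: [523.5, 26.9, 191.4]
eef_rot: [-0.0, 0.599, 0.801, -0.0]
force: [-0.3, -0.3, 0.7]
width: 0.1
```

>>> arm_command:
  series:
    - {"delta_pos":[0,0,-0.2],"twist":0,"claw":0}
    - {"delta_pos":[0,0,-0.4],"twist":0,"claw":0}

```text
time: 10.6
position: [523.8, 27.0, 188.1]
eef_rot: [-0.0, 0.599, 0.801, -0.0]
force: [-0.6, -0.4, 0.4]
width: 0.3
```

>>> arm_command:
  series:
    - {"delta_pos":[0,0,-0.2],"twist":0,"claw":0}
    - {"delta_pos":[0,0,-0.4],"twist":0,"claw":0}

```text
time: 10.77
position: [523.9, 27.0, 184.3]
eef_rot: [0.0, 0.599, 0.801, 0.0]
force: [0.3, 0.8, 0.8]
width: 0.5
```

>>> arm_command:
  series:
    - {"delta_pos":[0,0,-0.1],"twist":0,"claw":0}
    - {"delta_pos":[0,0,-0.2],"twist":0,"claw":0}

```text
time: 10.93
position: [523.8, 27.0, 182.3]
eef_rot: [0.0, 0.599, 0.801, 0.0]
force: [-0.1, -0.5, -0.1]
width: -0.4
```

```bash
python3 - <<'E'
from h import *
im=manip.snapshot('side'); cv2.imwrite('pics/side8.png',im)
cv2.imwrite('pics/side8c.png',cv2.resize(im[190:260,270:350],None,fx=8,fy=8,interpolation=cv2.INTER_CUBIC))
E
```

```text
(no output)
```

View pics/side8c.png

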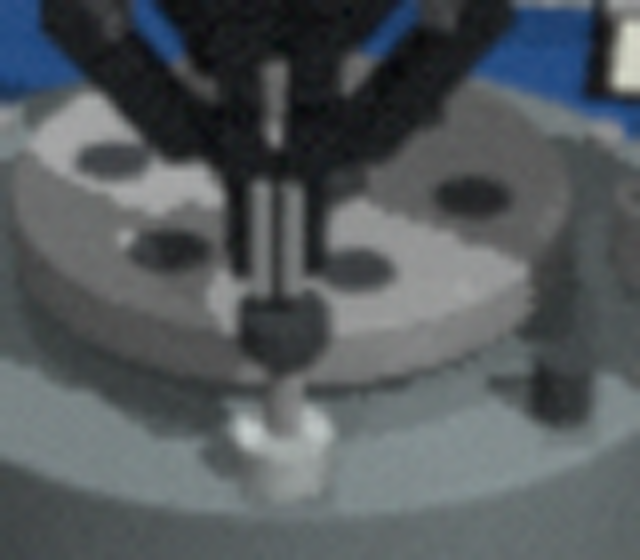

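The tips are just above the knob and centred in column (277 vs 283). By my estimate about 5 mm is left before contact, so I continue.

>>> arm_command:
  series:
    - {"delta_pos":[-0.1,0,-0.1],"twist":0,"claw":0}
    - {"delta_pos":[-0.1,0,-0.2],"twist":0,"claw":0}

```text
time: 11.15
position: [522.8, 27.0, 180.4]
eef_rot: [0.0, 0.599, 0.801, 0.0]
force: [-0.1, 0.1, 0.3]
width: -0.1
```

>>> arm_command:
  series:
    - {"delta_pos":[0,0,-0.1],"twist":0,"claw":0}
    - {"delta_pos":[0,0,-0.2],"twist":0,"claw":0}

```text
time: 11.32
position: [522.8, 27.0, 178.3]
eef_rot: [0.0, 0.599, 0.801, 0.0]
force: [-0.1, -0.8, -0.2]
width: -0.1
```

>>> arm_command:
  series:
    - {"delta_pos":[0,0,-0.1],"twist":0,"claw":0}
    - {"delta_pos":[0,0,-0.2],"twist":0,"claw":0}

```text
time: 11.48
position: [522.8, 27.0, 176.4]
eef_rot: [0.0, 0.599, 0.801, 0.0]
force: [-0.8, 0.3, 1.6]
width: 0.1
```

```bash
python3 - <<'E'
from h import *
print(manip.sense()['position'],manip.sense()['force'])
im=manip.snapshot('side'); cv2.imwrite('pics/side9.png',im)
cv2.imwrite('pics/side9c.png',cv2.resize(im[190:260,270:350],None,fx=8,fy=8,interpolation=cv2.INTER_CUBIC))
E
```

```text
[522.84390778  27.02482156 176.43521832] [-0.84089771  0.27112313  1.56323069]
```

View pics/side9c.png

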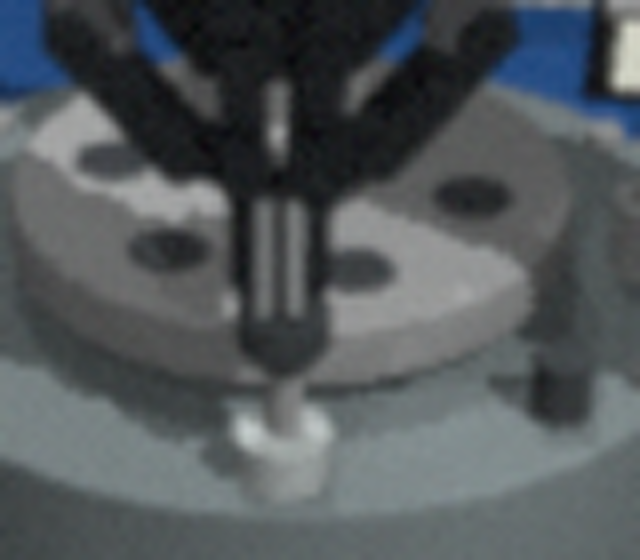

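The tips now rest on the knob, centred, with Fz starting to rise: contact at a reading of about 176.5. I press on in small steps.

>>> arm_command:
  series:
    - {"delta_pos":[0,0,-0.1],"twist":0,"claw":0}
    - {"delta_pos":[0,0,-0.2],"twist":0,"claw":0}

```text
time: 11.7
position: [522.8, 27.0, 174.5]
eef_rot: [0.0, 0.599, 0.801, 0.0]
force: [-0.4, 0.3, 1.9]
width: -0.1
```

>>> arm_command:
  series:
    - {"delta_pos":[0,0,-0.1],"twist":0,"claw":0}
    - {"delta_pos":[0,0,-0.2],"twist":0,"claw":0}

```text
time: 11.87
position: [522.9, 27.0, 172.3]
eef_rot: [0.0, 0.599, 0.801, 0.0]
force: [-0.5, -0.2, 1.4]
width: 0.3
```

>>> arm_command:
  series:
    - {"delta_pos":[0,0,-0.1],"twist":0,"claw":0}
    - {"delta_pos":[0,0,-0.2],"twist":0,"claw":0}

```text
time: 12.03
position: [522.9, 27.1, 170.3]
eef_rot: [0.0, 0.599, 0.801, 0.0]
force: [-1.6, -0.7, 1.4]
width: -0.1
```

>>> arm_command:
  series:
    - {"delta_pos":[0,0,-0.1],"twist":0,"claw":0}
    - {"delta_pos":[0,0,-0.2],"twist":0,"claw":0}

```text
time: 12.2
position: [522.8, 27.0, 168.3]
eef_rot: [0.0, 0.599, 0.801, 0.0]
force: [-0.3, -0.8, 1.9]
width: 0.3
```

>>> arm_command:
  series:
    - {"delta_pos":[0,0,-0.1],"twist":0,"claw":0}
    - {"delta_pos":[0,0,-0.2],"twist":0,"claw":0}

```text
time: 12.37
position: [522.9, 27.0, 166.2]
eef_rot: [0.0, 0.599, 0.801, 0.0]
force: [-0.4, -0.1, 1.9]
width: -0.2
```

>>> arm_command:
  series:
    - {"delta_pos":[0,0,-0.1],"twist":0,"claw":0}

```text
time: 12.45
position: [522.9, 27.0, 165.3]
eef_rot: [0.0, 0.599, 0.801, 0.0]
force: [-0.0, 0.6, 1.7]
width: -0.2
```

Travel is now about 11 mm at steady friction, well beyond the 5 mm ring, so it is in the slot. I continue to the hard stop.

>>> arm_command:
  series:
    - {"delta_pos":[0,0,-0.1],"twist":0,"claw":0}
    - {"delta_pos":[0,0,-0.2],"twist":0,"claw":0}

```text
time: 12.62
position: [522.9, 27.0, 163.2]
eef_rot: [0.0, 0.599, 0.801, 0.0]
force: [0.5, -0.7, 1.7]
width: -0.1
```

>>> arm_command:
  series:
    - {"delta_pos":[0,0,-0.1],"twist":0,"claw":0}

```text
time: 12.7
position: [522.9, 27.0, 162.3]
eef_rot: [0.0, 0.599, 0.801, 0.0]
force: [-1.1, 0.2, 10.9]
width: 0.1
```

>>> arm_command:
  series:
    - {"delta_pos":[0,0,-0.1],"twist":0,"claw":0}

```text
time: 12.78
position: [522.9, 27.0, 162.3]
eef_rot: [0.0, 0.599, 0.801, 0.0]
force: [-4.2, -0.6, 12.9]
width: -0.0
```

It stops hard at 162.3 with 13 N, after about 15 mm of travel. Now I lift off and check.

>>> arm_command:
  series:
    - {"delta_pos":[0,0,0],"twist":0,"claw":0}
    - {"delta_pos":[0,0,0],"twist":0,"claw":0}

```text
time: 12.95
position: [522.9, 27.0, 162.3]
eef_rot: [0.0, 0.599, 0.801, 0.0]
force: [-2.1, 0.3, 5.9]
width: -0.0
```

>>> arm_command:
  series:
    - {"delta_pos":[0,0,1],"twist":0,"claw":0}
    - {"delta_pos":[0,0,4],"twist":0,"claw":0}
    - {"delta_pos":[0,0,8],"twist":0,"claw":0}
    - {"delta_pos":[0,0,12],"twist":0,"claw":0}
    - {"delta_pos":[-4,0,12],"twist":0,"claw":0}

```text
time: 13.37
position: [496.8, 27.6, 292.0]
eef_rot: [0.01, 0.599, 0.8, 0.009]
force: [0.4, 0.7, 3.3]
width: -0.2
```

>>> arm_command:
  series:
    - {"delta_pos":[-4,0,0],"twist":0,"claw":0}
    - {"delta_pos":[-8,0,0],"twist":0,"claw":0}
    - {"delta_pos":[-12,0,0],"twist":0,"claw":0}
    - {"delta_pos":[-16,0,0],"twist":0,"claw":0}
    - {"delta_pos":[-16,0,0],"twist":0,"claw":0}

```text
time: 13.78
position: [315.8, 26.7, 281.6]
eef_rot: [-0.001, 0.599, 0.801, -0.001]
force: [0.5, -0.8, -0.5]
width: -0.1
```

```bash
python3 - <<'E'
from h import *
s=manip.sense();print(s['time'],s['position'],s['force'])
im=manip.snapshot('side'); cv2.imwrite('pics/sideA.png',im)
cv2.imwrite('pics/sideAc.png',cv2.resize(im[160:280,240:390],None,fx=5,fy=5,interpolation=cv2.INTER_CUBIC))
im=manip.snapshot('top'); cv2.imwrite('pics/topA.png',im)
E
```

```text
13.7833 [315.75585657  26.72145294 281.6183891 ] [ 0.54869022 -0.84702051 -0.54626472]
```

View pics/sideAc.png

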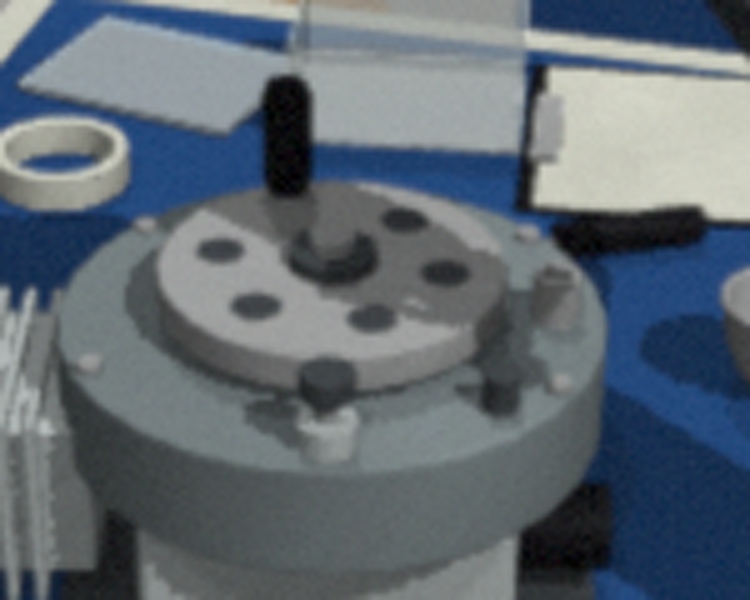

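View pics/topA.png

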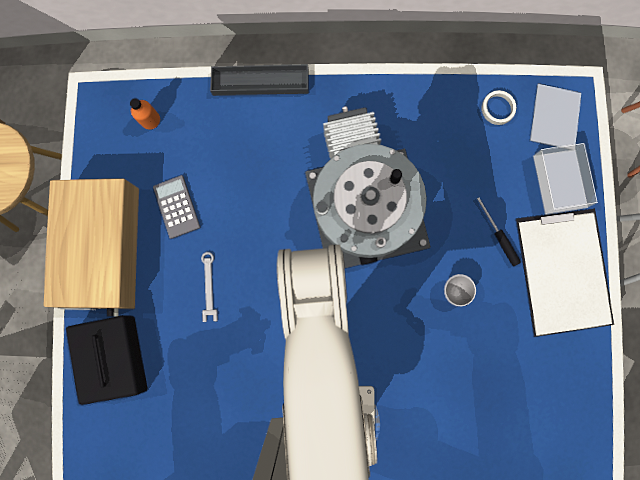

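The side view shows the knob lowered almost onto its collar at (305.6,234), the handle at (297,175), and the socket and bolt standing as before. The top view shows the bench items unmoved. One numeric check, then I hand in.

```bash
python3 - <<'E'
from h import *
print('pin expected home',proj('side',[517.7,26.5,190]),'up',proj('side',[517.7,26.5,205]))
p=plane('top',(396.5,175.5),242);print(p,np.arctan2(p[1]+85.5,p[0]-543)-.222+2.618,np.hypot(p[1]+85.5,p[0]-543))
a=cv2.imread('pics/top0.png');b=cv2.imread('pics/topA.png')
print(manip.sign_off())
E
```

```text
pin expected home [306.1793677  233.50745173] up [306.23023575 227.71552913]
[ 577.14044025 -140.91464547  242.        ] 1.3773705353216055 65.08726905261626
the job is handed in; nothing more can be done
None
```

I turned the engine over past compression, stopped just beyond top dead centre, pressed the timing pin home and handed the job in at about 14 s. The sign-off gives no verdict.

**Turning:** I held the handle and turned the flywheel at about 0.3 rad/s. The drag was about 5.5 N. It rose from a reading of 0.83, peaked at about 10.6 N near 1.0, and had dropped to about 2.8 N near 1.36. Fitting that curve put top dead centre at about 1.25, with 0.5 N rms left over. I stopped at about 1.41, which is 0.16 rad past it.

**Pin:** With the fingers shut, the pin slid at about 2 N straight past the 5 mm ring. It stopped firmly after about 15 mm at 13 N, well under the 30 N limit.

**Last checks:**
- **Knob height:** it appears at image row 234, against 233.5 expected when home and 227.7 when up.
- **Flywheel angle:** the top camera gives about 1.38, agreeing with the arm's reading to about 0.03 rad.
- **Other items:** the wrench, screwdriver, calculator, cup, socket and bolt look unmoved by eye. I made no numeric comparison of the pictures.

**What disagreed:**
- **Height reading:** the cameras showed the fingertips about 25–29 mm higher than the arm's height reading, and about 3–4 mm off in x. My first grip therefore caught only the top of the handle, so I opened, went lower and gripped again. After that I relied on the pictures and contact force for height.
- **Final handle position:** the last top-camera measurement put the handle 65 mm from the axis rather than 68 mm.

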